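Put three excavated finds back into their own trays

TASK

Three finds on the conservation bench lie in each other's trays: put each in the middle of its own, the bronze axe head lying flat and lengthways in the oblong tray, the bronze ring flat in the round tray, and the clay weight standing on its end in the square tray. Every tray is taken at first, so use the empty cork mat as a free spot on the way. Set the finds down without dropping them, and leave the brush, the sample jar and the bowl where they are.

Things in the scene. Friction and masses are not known exactly. Their poses are not given: they have to be found in the camera images.
- axe_head: Socketed bronze axe head, green-brown, 0.35 kg, lying flat, 100 mm long. Origin: underside, mid length; x along it to the cutting edge, z up. Grip across y at the origin: straight block 34 mm wide, 26 high, from x = -41 to +15 mm. Socket collar (x < -41) 37 wide, 28 high; loop on the +y side to y = 28, x -44 to -23. Flares to 58 wide, 9 high at x = +50. Starts in the round tray, any yaw.
- bronze_ring: Plain ring of green-brown patinated bronze, about 0.14 kg, lying flat: 52 mm outside diameter, 34 mm hole, 18 mm high. Origin: centre, at the underside; z is the ring's axis. Starts in the square tray.
- clay_weight: Upright cylinder of fired brown clay with a small dark hole mark in its top, about 0.15 kg: 44 mm diameter, 50 mm high. Origin: centre of its underside; z is its axis. Starts in the oblong tray.
- oblong_tray: Oblong grey finds tray with a pale foam lining, 170 mm (its x) by 120 mm (its y); the axe head's tray. Fixed to the bench. Origin: centre of its underside, on the bench top; z up. The pale lining that finds lie on is 6 mm above the bench; the grey rim is 6 mm wide and rises to 9 mm above the bench.
- round_tray: Round grey finds tray with a pale foam lining, 140 mm outside diameter; the bronze ring's tray. Fixed to the bench. Origin: centre of its underside, on the bench top; z up. The pale lining that finds lie on is 6 mm above the bench; the grey rim is 6 mm wide and rises to 9 mm above the bench.
- square_tray: Square grey finds tray with a pale foam lining, 130 by 130 mm; the clay weight's tray. Fixed to the bench. Origin: centre of its underside, on the bench top; z up. The pale lining that finds lie on is 6 mm above the bench; the grey rim is 6 mm wide and rises to 9 mm above the bench.
- cork_mat: Bare brown cork mat without a rim, 130 by 130 mm and 4 mm thick, empty at the start: the free spot. Fixed to the bench. Origin: centre of its underside, on the bench top; z up.
- brush: Cleaning brush 170 mm long lying on the bench; bystander, leave alone.
- sample_jar: Small sample jar with a white cap, 42 mm diameter, 52 mm high; origin at the centre of its underside; bystander, leave alone.
- bowl: Small white ceramic bowl, 68 mm across the rim, 32 mm high; origin at the centre of its underside; bystander, leave alone.
Things that resemble listed ones, but are neither listed nor needed, are in the scene too. What is shaped like the axe_head but blue is not meant.

How it is judged:
By the outcome, as a careful person would: the job done as asked, in the order asked, and still so for the second after the job is handed in, with the robot touching nothing.
It also fails if it takes over 109 s, if anything falls off the work surface, if the arm or the gripper's body presses on something with over 40 N, if the wrist force passes 120 N, or if a joint passes its speed limit or range.

ROBOT

A 6-joint arm with a two-finger parallel gripper is mounted at the origin on the work surface. World frame = base frame: x ahead of the robot, y to its left, z up, the work surface at z = 0. Lengths are in m, angles in rad, forces in N, time in s.
With the tool pointing down it reaches from about 0.35 to 0.925 m from the base axis. Payload 6.4 kg.
Tool frame: the origin (TCP) lies on the front face of the gripper's body, between the roots of the fingers; the fingertips stand 73 mm ahead of it and the grasp point (between the pads) lies 54 mm ahead of it (manip.nose_length is the distance from the TCP to the fingertips, in m); z points along the fingers, y is the line along which they close (so a half turn about z gives the same grasp; the last joint's range is limited). The gripper opens to 85 mm and grips with 20 to 120 N. Pads are 22 mm wide; open, the fingers measure 114 mm over their backs; the gripper's body (76 mm by 85 mm) begins 54 mm behind the grasp point. The pads swing forward as they close: fully open they stand 13 mm farther back than shut.
Start: joints at [-1.294, 0.245, 1.558, -0, 1.339, -0.174], TCP at [0.283, -0.585, 0.304] pointing down, gripper open.
Joint ranges: [-3.13, 3.13], [-1.02, 2.26], [0.13, 2.54], [-0.95, 4.09], [0.21, 2.88], [-2.74, 2.74]. Speed limits (rad/s): [2.57, 2.57, 3.14, 3.14, 3.14, 3.14].

INTERFACE

Orientations are given as a rotation vector (axis times angle).
In Python, from workcell import manip gives the robot as it stands.
- The arm moves only by the shell command python3 -m creep 'ROWS' [FORCE]. ROWS is JSON, one flat list of numbers, 5 for each row, row after row: the shift along the tool's x, y, z in units of 25 mm (1.0 is 25 mm), then the turn about the tool's z in units of 6 degrees (1.0 is 6 degrees), then the finger opening in mm, from 0 to 85.4. A call has 1 to 8 rows; each row shifts and turns the commanded pose from where the row before left it, along the tool's axes as they then stand; what a row does not reach is not made up. A row lasts 1/12 s, in which the tool goes at most 41.7 mm and 7.16 degrees, less where a joint would pass 70% of its speed; a pose out of reach is approached as far as the arm can. A call is refused whole if a number of a shift passes 1 or a number of a turn 1, either way. A call with a gripper value outside its range is refused whole. The fingers move at their own pace and stop on an object; FORCE is the grip in N (left out, the last holds). Time passes only in rows, so rows that do not move let the fingers close. It gives the time, the measured TCP pose, the force, the opening and the grip force at its end, in the units of the state.
- manip.get_obs(): the state, without advancing time (a new reading comes with each control period).
- manip.get_image(name): name is "side" or "top" or "wrist"; returns a dict with "color" (420x560x3 uint8, blue, green, red), "fx", "fy", "cx", "cy" (pixels), "world_from_camera" (4x4, takes a point from camera to world coordinates). Camera axes: x right, y up, looking along -z (the intrinsics and any distortion apply to the point x, -y, -z); pixel columns grow to the right and rows downward; lengths in m; the calibration is good to about 2 mm. A picture is of the moment at which its call begins. There is no depth.
- manip.sign_off(): hands the job in; it is judged then, once.
The state is a dict: "time": time; "joints": joint angles; "qd": joint speeds; "tau": joint torques, N m; "ee_pos": TCP position; "eef_rot": TCP orientation; "wrist_force": force on the tool from outside, world axes, zero at the start; "torque": the same for the moment, N m; "width": opening from 0.0 (shut) to 1.0 (fully open); "grip_force": force on a finger pad.
Only numpy, scipy, OpenCV 4.12 (cv2) and the standard library are available. Lean on these libraries where they do the work, as an engineer would, in place of code of your own. Each camera call takes 0.05 s, during which the arm holds its last target. There are 200 camera calls.

## Working session

There is one attempt and no reset: what is moved stays moved. The work goes in short steps, Python scripts to look and compute and a shell command to move; the robot and the scene stay as the last step left them, time stands still between calls to the robot, and variables do not carry over. Pictures are saved under pics/ and viewed, at most 14 in all, crops included, and the job is handed in when it is done.

```bash
mkdir -p pics; ls
python3 - <<'E'
from workcell import manip
import cv2
print(manip.get_obs())
for n in ("top","side"):
    d=manip.get_image(n); cv2.imwrite(f"pics/{n}0.png",d["color"])
    print(n,d["fx"],d["fy"],d["cx"],d["cy"],d["world_from_camera"],[k for k in d])
E
```

```text
pics
{'time': 0.0, 'joints': array([-1.29412419e+00,  2.45811559e-01,  1.55901534e+00, -7.70152100e-06,
        1.33869493e+00, -1.74115926e-01]), 'qd': array([ 0.00051939,  0.00046694, -0.00091384, -0.00071204,  0.00050032,
       -0.00040812]), 'tau': array([-2.33585661e-04, -4.29512823e+01, -3.26123106e+01, -1.98065177e-04,
        5.52861122e-03, -1.24483071e-05]), 'ee_pos': array([ 0.28306735, -0.58466107,  0.30278108]), 'eef_rot': array([-3.06025142e+00, -7.01688155e-01,  1.66975041e-04]), 'wrist_force': array([0.16131427, 0.33380535, 0.03204566]), 'torque': array([-0.0139607 ,  0.01938668, -0.03618649]), 'grip_force': 0.0, 'width': 0.9976657494221642}
top 379.9535428837243 379.9535428837243 280.6070353612501 210.22531633904185 [[-0.00495943  0.99273341 -0.1202322   0.40784281]
 [-0.99998613 -0.00471039  0.0023554   0.04901126]
 [ 0.00177195  0.12024222  0.992743    1.02780065]
 [ 0.          0.          0.          1.        ]] ['color', 'fx', 'fy', 'cx', 'cy', 'world_from_camera']
side 540.2032764307068 540.2032764307068 277.9327901798525 214.31266443570382 [[-0.77569137  0.4267344  -0.46497382 -0.29637769]
 [-0.63075686 -0.49946974  0.59386511  1.09583094]
 [ 0.02118231  0.75394146  0.65660002  1.17396795]
 [ 0.          0.          0.          1.        ]] ['color', 'fx', 'fy', 'cx', 'cy', 'world_from_camera']
```

View pics/top0.png

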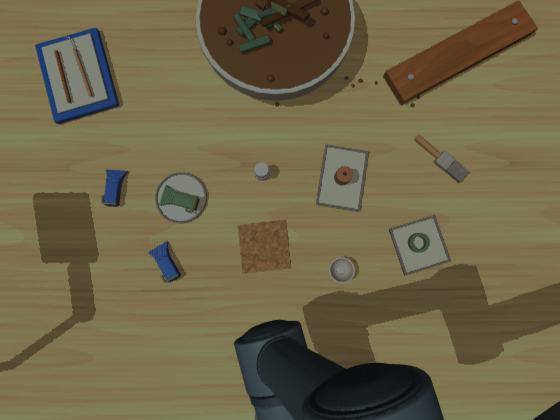

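View pics/side0.png

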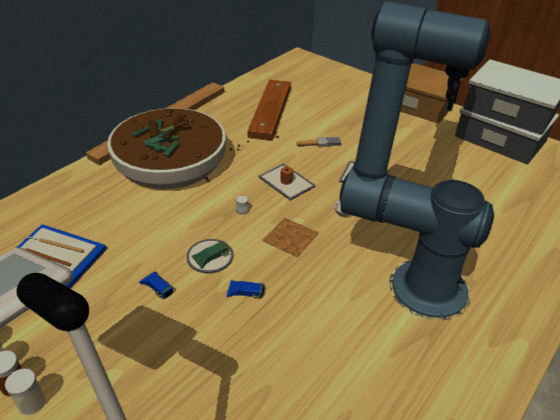

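The top view shows:
- **Axe:** green, in the round tray at (182,198). The two blue lookalikes at (115,187) and (165,261) are ruled out by colour.
- **Clay weight:** in the oblong tray at (344,176).
- **Ring:** in the square tray at (419,243).
- **Cork mat:** empty, at (264,246).
- **Bystanders:** jar (262,171), bowl (342,269), brush (443,158).

The green and brown fragments at (270,30) lie in the big bowl of soil and aren't the listed finds.

```bash
cat > h.py <<'E'
import numpy as np, cv2
from workcell import manip
from scipy.spatial.transform import Rotation as R
def ray(d,uv,z):
    M=d["world_from_camera"]; uv=np.atleast_2d(uv).astype(float)
    c=np.c_[(uv[:,0]-d["cx"])/d["fx"],-(uv[:,1]-d["cy"])/d["fy"],-np.ones(len(uv))]@M[:3,:3].T
    return M[:3,3]+c*((z-M[2,3])/c[:,2])[:,None]
def proj(d,p):
    M=d["world_from_camera"]; c=(np.asarray(p)-M[:3,3])@M[:3,:3]
    return np.array([d["cx"]+d["fx"]*c[0]/-c[2], d["cy"]-d["fy"]*c[1]/-c[2]])
def yaw(o=None):
    o=o or manip.get_obs(); m=R.from_rotvec(o["eef_rot"]).as_matrix()
    return np.degrees(np.arctan2(m[1,1],m[0,1]))   # direction of tool y
def rel(x,y,z=None,ang=None):
    """shift to world tip-less TCP x,y,z in current tool axes (units of 25mm), turn units to bring tool y to ang deg"""
    o=manip.get_obs(); m=R.from_rotvec(o["eef_rot"]).as_matrix(); p=o["ee_pos"]
    d=np.array([x,y,p[2] if z is None else z])-p
    s=m.T@d/0.025
    t=None
    if ang is not None:
        a=(ang-yaw(o)+90)%180-90; t=-a/6
    print("shift units",s.round(2),"turn units",None if t is None else round(t,2),"(alt %+.0f)"%30)
E
python3 - <<'E'
from h import *
d=manip.get_image("top"); im=d["color"]; hsv=cv2.cvtColor(im,cv2.COLOR_BGR2HSV)
cv2.imwrite("pics/crop.png",cv2.resize(im[125:290,85:485],None,fx=2,fy=2,interpolation=cv2.INTER_CUBIC))
def big(m,x0,y0,x1,y1):
    w=np.zeros_like(m); w[y0:y1,x0:x1]=m[y0:y1,x0:x1]
    c,_=cv2.findContours(w,cv2.RETR_EXTERNAL,cv2.CHAIN_APPROX_NONE); return max(c,key=cv2.contourArea)
grey=((hsv[...,1]<75)*255).astype(np.uint8)
for n,b in dict(round=(150,165,215,228),oblong=(310,138,376,218),square=(380,207,460,282)).items():
    c=big(grey,*b); r=cv2.minAreaRect(c); p=ray(d,cv2.boxPoints(r),.009)
    print(n,p.mean(0).round(4),[round(np.linalg.norm(p[i]-p[i+1]),3) for i in (0,1)],[round(np.degrees(np.arctan2(*(p[i+1]-p[i])[1::-1])),1) for i in (0,1)],r)
cork=cv2.inRange(hsv,(5,90,30),(17,255,190))
c=big(cork,225,210,305,282); r=cv2.minAreaRect(c); p=ray(d,cv2.boxPoints(r),.004); print("cork",p.mean(0).round(4),[round(np.linalg.norm(p[i]-p[i+1]),3) for i in (0,1)],np.degrees(np.arctan2(*(p[1]-p[0])[1::-1])))
for n,(u,v) in dict(axe=(182,200),clay=(344,175),ring=(411,243),mat=(264,240),rim=(353,208)).items(): print(n,hsv[v,u])
print(yaw())
E
```

```text
round [0.5692 0.3178 0.009 ] [np.float64(0.137), np.float64(0.139)] [np.float64(2.0), np.float64(-90.3)] ((180.5, 197.0), (51.0, 50.0), 0.0)
oblong [ 0.6209 -0.1219  0.009 ] [np.float64(0.17), np.float64(0.123)] [np.float64(-9.9), np.float64(-99.6)] ((342.13726806640625, 177.64198303222656), (44.553321838378906, 61.10282897949219), 9.090276718139648)
square [ 0.4371 -0.3248  0.009 ] [np.float64(0.134), np.float64(0.131)] [np.float64(-72.8), np.float64(-165.4)] ((419.6770935058594, 244.71218872070312), (49.47499084472656, 49.17274856567383), 72.4075698852539)
cork [0.4356 0.0922 0.004 ] [np.float64(0.131), np.float64(0.128)] -83.90851423892778
axe [62 56 87]
clay [ 15 131  72]
ring [60 58 79]
mat [ 16 133 107]
rim [36 26 99]
-64.16997486615125
```

View pics/crop.png

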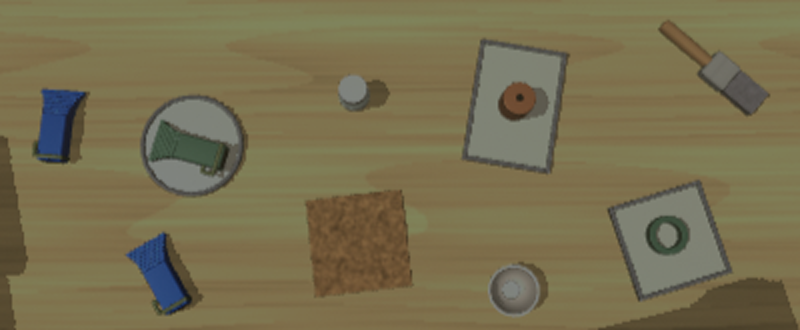

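The crop confirms the three finds:
- **Green axe:** crop (190,147) in the round tray, flare to the left, loop at lower right.
- **Red-brown cylinder:** crop (518,98) with a dark hole mark, in the oblong tray.
- **Green ring:** crop (667,236) in the square tray.

The blue axes at crop (58,125) and (160,275) are not meant. I'll move clay → cork, axe → oblong, ring → round, clay → square.

Run:
```python
from h import *
d=manip.get_image("top"); im=d["color"]; hsv=cv2.cvtColor(im,cv2.COLOR_BGR2HSV)
def blob(m,x0,y0,x1,y1):
    w=np.zeros_like(m); w[y0:y1,x0:x1]=m[y0:y1,x0:x1]
    c,_=cv2.findContours(w,cv2.RETR_EXTERNAL,cv2.CHAIN_APPROX_NONE); return max(c,key=cv2.contourArea)
cl=cv2.inRange(hsv,(0,90,90),(14,255,255))
c=blob(cl,325,155,365,195); (u,v),r=cv2.minEnclosingCircle(c); print("clay px",u,v,r,ray(d,(u,v),.056))
gr=cv2.inRange(hsv,(45,40,20),(85,255,200))
c=blob(gr,395,225,445,265); (u,v),r=cv2.minEnclosingCircle(c); p=ray(d,(u,v),.024);print("ring",u,v,r,p, r*2/380*1.0)
c=blob(gr,155,170,212,225); r=cv2.minAreaRect(c); b=ray(d,cv2.boxPoints(r),.02); print("axe",r,b.mean(0),[np.linalg.norm(b[i]-b[i+1]) for i in (0,1)],[np.degrees(np.arctan2(*(b[i+1]-b[i])[1::-1])) for i in (0,1)])
s=manip.get_image("side")
hs=cv2.cvtColor(s["color"],cv2.COLOR_BGR2HSV)
c=blob(cv2.inRange(hs,(0,90,60),(14,255,255)),272,158,302,190); x,y,w,h=cv2.boundingRect(c); print("side clay",x,y,w,h)
for q in ([.622,-.123,.056],[.622,-.123,.006]): print(proj(s,q))
rel(.622,-.123,.25,80)
```

```text
clay px 344.26104736328125 173.8451385498047 7.916940212249756 [[ 0.62030085 -0.11973806  0.056     ]]
ring 418.6219482421875 242.13414001464844 9.888006210327148 [[ 0.44295903 -0.31676928  0.024     ]] 0.05204213794909025
axe ((177.26605224609375, 198.7798309326172), (31.225135803222656, 19.922786712646484), 16.699243545532227) [0.56221003 0.32348272 0.02      ] [np.float64(0.053566319207389176), np.float64(0.08474879926157504)] [np.float64(-14.789132090660187), np.float64(-107.04335339356683)]
side clay 281 166 12 19
[287.31223907 169.09078441]
[286.85332942 180.48379114]
shift units [ 20.25 -10.72   2.15] turn units 5.97 (alt +30)
```

```bash
python3 -m creep '[1,-0.5,0,0,85, 1,-0.5,0,0,85, 1,-0.5,0,0,85, 1,-0.5,0,0,85, 1,-0.5,0,0,85, 1,-0.5,0,0,85, 1,-0.5,0,0,85, 1,-0.5,0,0,85]' 40
python3 -m creep '[1,-0.5,0,0,85, 1,-0.5,0,0,85, 1,-0.5,0,0,85, 1,-0.5,0,0,85, 1,-0.5,0,0,85, 1,-0.5,0,0,85, 1,-0.5,0,0,85, 1,-0.5,0,0,85]'
python3 -m creep '[1,-0.6,0.6,0,85, 1,-0.7,0.6,0,85, 1,-0.7,0.6,0,85, 0.5,-0.2,0.6,0,85, 0,0,0,0,85]'
python3 - <<'E'
from h import *
d=manip.get_image("wrist"); cv2.imwrite("pics/w1.png",d["color"]); o=manip.get_obs()
m=R.from_rotvec(o["eef_rot"]).as_matrix(); M=d["world_from_camera"]
print(o["time"],o["ee_pos"],m.T@(M[:3,3]-o["ee_pos"]),(m.T@M[:3,:3]).round(2),proj(d,[.62,-.12,.056]),d["fx"])
E
```

```text
time: 0.92
ee_pos: [0.4203, -0.4067, 0.3038]
eef_rot: [-3.062, -0.702, 0.0]
wrist_force: [-0.8, -0.4, 0.5]
width: 0.994
grip_force: 0.0
time: 1.58
ee_pos: [0.5567, -0.2295, 0.3038]
eef_rot: [-3.062, -0.702, 0.0]
wrist_force: [1.1, 0.1, 0.6]
width: 0.995
grip_force: 0.0
time: 2.0
ee_pos: [0.6105, -0.14, 0.24]
eef_rot: [-3.057, -0.707, 0.007]
wrist_force: [-0.3, 0.3, -0.4]
width: 0.995
grip_force: 0.0
2.05 [ 0.61041584 -0.14161076  0.24169255] [ 0.06835327 -0.00140871 -0.06917451] [[ 0.    0.96  0.27]
 [ 1.   -0.    0.  ]
 [ 0.    0.27 -0.96]] [262.64884182 188.05795567] 378.6714133891534
```

View pics/w1.png

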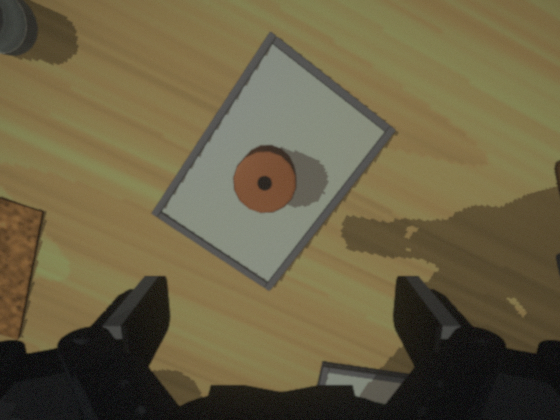

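The wrist view shows the clay weight at (265,182) with its hole mark. The oblong tray's corners are at about (273,36), (395,130), (270,288) and (155,212).

Run:
```python
from h import *
d=manip.get_image("wrist"); hs=cv2.cvtColor(d["color"],cv2.COLOR_BGR2HSV)
m=cv2.inRange(hs,(0,60,0),(30,90,255))
clay=cv2.inRange(hs,(3,110,60),(13,255,255)); clay[:120]=0; clay[240:]=0; clay[:,:210]=0; clay[:,330:]=0
print(hs[182,250],hs[60,270],hs[100,203],hs[130,120])
u=265;v=182.5
print("hole",ray(d,(264.5,183.5),.056))
c=max(cv2.findContours(clay,0,1)[0],key=cv2.contourArea); (u,v),r=cv2.minEnclosingCircle(c); print(u,v,r)
g=((hs[...,1]<60)*255).astype(np.uint8); g[300:]=0;g[:,:140]=0;g[:,400:]=0; g[:25]=0
c=max(cv2.findContours(g,0,1)[0],key=cv2.contourArea); r=cv2.minAreaRect(c); p=ray(d,cv2.boxPoints(r),.009)
print(r,p.mean(0),[np.linalg.norm(p[i]-p[i+1]) for i in (0,1)],[np.degrees(np.arctan2(*(p[i+1]-p[i])[1::-1])) for i in (0,1)])
x,y=ray(d,(264.5,183.5),.056)[0][:2]; rel(x,y,.089)
```

```text
[ 13 137 125] [ 48  18 139] [ 20 117 131] [ 22 116 132]
hole [[ 0.6233377  -0.12175176  0.056     ]]
262.05853271484375 179.1944580078125 31.07184410095215
((273.6618957519531, 164.5538787841797), (158.06968688964844, 215.77940368652344), 33.34070587158203) [ 0.62582843 -0.12469719  0.009     ] [np.float64(0.1689999506431855), np.float64(0.11878891348354367)] [np.float64(-10.133727722476062), np.float64(-95.13396159482905)]
shift units [ 0.83 -0.53  6.17] turn units None (alt +30)
```

```bash
python3 -m creep '[0.8,-0.5,0,0,85, 0,0,1,0,85, 0,0,1,0,85, 0,0,1,0,85, 0,0,1,0,85, 0,0,1,0,85, 0,0,0.7,0,85, 0,0,0.4,0,85]' 40
python3 -m creep '[0,0,0,0,85, 0,0,0,0,30, 0,0,0,0,30, 0,0,0,0,30, 0,0,0,0,30, 0,0,0,0,30]'
python3 - <<'E'
from h import *
d=manip.get_image("wrist")
p=ray(d,[(273,36),(395,130),(270,288),(155,212)],.009); print(p.mean(0))
E
```

```text
time: 2.77
ee_pos: [0.6225, -0.1244, 0.0901]
eef_rot: [-3.062, -0.699, 0.002]
wrist_force: [-0.4, 0.8, -0.5]
width: 0.996
grip_force: 0.0
time: 3.27
ee_pos: [0.6246, -0.1235, 0.0935]
eef_rot: [3.06, 0.702, 0.004]
wrist_force: [-1.1, -0.0, 6.7]
width: 0.5
grip_force: 41.7
[ 0.66247488 -0.10083538  0.009     ]
```

```bash
python3 -m creep '[0,0,-1,0,30, 0,0,-1,0,30, 0,0,-1,0,30, 0,0,-1,0,30, 0,0,0,0,30]'
python3 - <<'E'
from h import *
rel(.4356,.0922,.0925)
print(manip.get_obs()["grip_force"])
E
```

```text
time: 3.73
ee_pos: [0.6261, -0.1241, 0.1976]
eef_rot: [3.056, 0.701, 0.013]
wrist_force: [1.2, -0.3, -0.4]
width: 0.505
grip_force: 41.6
shift units [ -3.11 -11.14   4.1 ] turn units None (alt +30)
41.55577305704355
```

```bash
python3 -m creep '[-0.2,-0.7,0,0,30, -0.3,-1,0,0,30, -0.3,-1,0,0,30, -0.3,-1,0,0,30, -0.3,-1,0,0,30, -0.3,-1,0,0,30, -0.3,-1,0,0,30, -0.3,-1,0,0,30]'
python3 -m creep '[-0.2,-1,0,0,30, -0.2,-1,0,0,30, -0.2,-1,0,0,30, -0.2,-0.5,0,0,30, 0,0,0,0,30, 0,0,0,0,30]'
python3 - <<'E'
from h import *
rel(.4356,.0922,.0925)
d=manip.get_image("wrist"); cv2.imwrite("pics/w2.png",d["color"])
E
```

```text
time: 4.4
ee_pos: [0.4862, 0.0259, 0.1902]
eef_rot: [-3.062, -0.702, 0.002]
wrist_force: [-0.0, 0.2, -1.6]
width: 0.504
grip_force: 41.5
time: 4.9
ee_pos: [0.4314, 0.0952, 0.191]
eef_rot: [3.061, 0.704, -0.0]
wrist_force: [0.5, 0.8, -2.0]
width: 0.499
grip_force: 41.6
shift units [0.1  0.18 3.94] turn units None (alt +30)
```

View pics/w2.png

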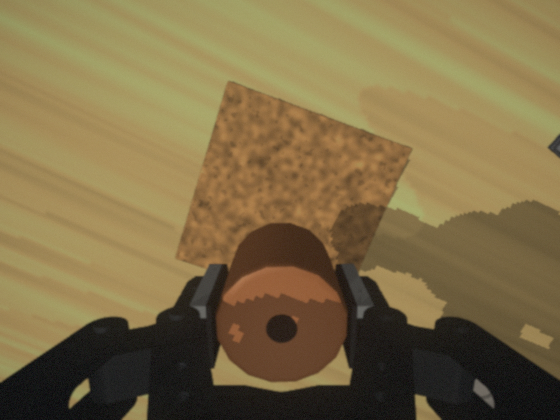

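The clay weight is held upright between the pads at (280,300), with the cork mat below at about (295,190).

```bash
python3 -m creep '[0.1,0.15,0,0,30, 0,0,1,0,30, 0,0,1,0,30, 0,0,1,0,30, 0,0,0.6,0,30, 0,0,0.3,0,30, 0,0,0,0,30, 0,0,0,0,30]'
python3 -m creep '[0,0,0.06,0,30, 0,0,0,0,30]'
python3 -m creep '[0,0,0.06,0,30, 0,0,0,0,30]'
python3 -m creep '[0,0,0.05,0,30, 0,0,0,0,30]'
for i in 1; do python3 -c "from h import *;o=manip.get_obs();print(o['ee_pos'],o['wrist_force'])"; done
```

```text
time: 5.62
ee_pos: [0.4367, 0.0922, 0.0942]
eef_rot: [3.062, 0.701, 0.001]
wrist_force: [0.3, 0.0, -1.5]
width: 0.501
grip_force: 41.6
time: 5.78
ee_pos: [0.4364, 0.0926, 0.0931]
eef_rot: [3.062, 0.702, 0.003]
wrist_force: [-0.3, 0.2, -2.1]
width: 0.501
grip_force: 41.6
time: 5.95
ee_pos: [0.4361, 0.0927, 0.0914]
eef_rot: [3.062, 0.702, 0.002]
wrist_force: [0.4, -1.1, -1.7]
width: 0.497
grip_force: 41.8
time: 6.12
ee_pos: [0.4363, 0.0927, 0.0913]
eef_rot: [3.062, 0.703, -0.0]
wrist_force: [-7.1, -1.9, 13.8]
width: 0.5
grip_force: 43.2
[0.43632178 0.09274584 0.09129994] [-7.12613526 -1.93260911 13.7722734 ]
```

```bash
python3 -m creep '[0,0,0,0,52, 0,0,0,0,60, 0,0,0,0,75, 0,0,0,0,85, 0,0,-0.4,0,85, 0,0,-1,0,85, 0,0,-1,0,85, 0,0,-1,0,85]'
python3 -m creep '[0,0,-1,0,85, 0,0,-1,0,85, 0,0,-0.5,0,85, 0,0,0,0,85]'
python3 - <<'E'
from h import *
o=manip.get_obs(); print(o["joints"].round(2))
d=manip.get_image("wrist"); cv2.imwrite("pics/w3.png",d["color"][:, :]); print(proj(d,[.436,.092,.054]))
rel(.545,.335,.24,-17)
E
```

```text
time: 6.78
ee_pos: [0.4353, 0.0928, 0.176]
eef_rot: [-3.062, -0.702, 0.001]
wrist_force: [0.5, -1.2, -0.0]
width: 0.997
grip_force: 0.0
time: 7.12
ee_pos: [0.4373, 0.0928, 0.2413]
eef_rot: [3.06, 0.702, 0.012]
wrist_force: [0.9, -0.5, -0.2]
width: 0.996
grip_force: 0.0
[-0.05 -0.19  2.12  0.    1.2   1.07]
[280.61139583 216.22677892]
shift units [ 8.13 -6.83 -0.02] turn units -7.86 (alt +30)
```

View pics/w3.png

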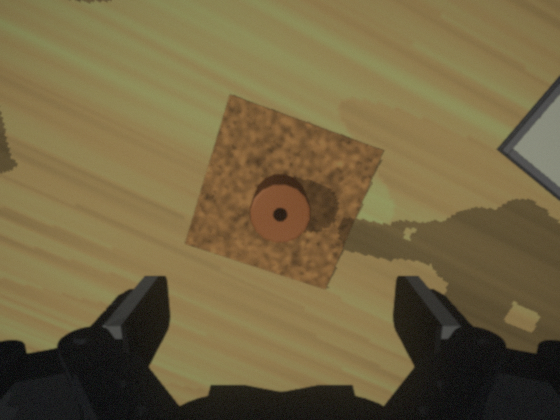

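The clay weight stands upright on the mat at (280,212). Next is the axe.

```bash
python3 -m creep '[0.6,-0.4,0,0,85, 1,-0.7,0,0,85, 1,-0.7,0,0,85, 1,-0.7,0,0,85, 1,-0.7,0,0,85, 1,-0.7,0,0,85, 1,-0.7,0,0,85, 1,-0.7,0,0,85]'
python3 -m creep '[1,-0.6,0,-1,85, 0,0,0,-1,85, 0,0,0,-1,85, 0,0,0,-1,85, 0,0,0,-1,85, 0,0,0,-1,85, 0,0,0,-1,85, 0,0,0,-0.8,85]'
python3 -m creep '[0,0,0,0,85, 0,0,0,0,85]'
python3 - <<'E'
from h import *
print(yaw()); d=manip.get_image("wrist"); cv2.imwrite("pics/w4.png",d["color"])
hs=cv2.cvtColor(d["color"],cv2.COLOR_BGR2HSV); print(hs[210,280])
np.save("w4.npy",d,allow_pickle=True)
E
```

```text
time: 7.83
ee_pos: [0.5485, 0.296, 0.2348]
eef_rot: [3.062, 0.702, -0.006]
wrist_force: [0.3, -0.7, 0.4]
width: 0.997
grip_force: 0.0
time: 8.5
ee_pos: [0.5639, 0.3189, 0.2348]
eef_rot: [-2.526, -1.866, 0.006]
wrist_force: [0.3, 0.8, -0.2]
width: 0.992
grip_force: 0.0
time: 8.67
ee_pos: [0.5642, 0.319, 0.2355]
eef_rot: [-2.533, -1.857, 0.004]
wrist_force: [-0.6, -0.2, 0.9]
width: 0.991
grip_force: 0.0
-17.500653101189872
[68 75 85]
```

View pics/w4.png

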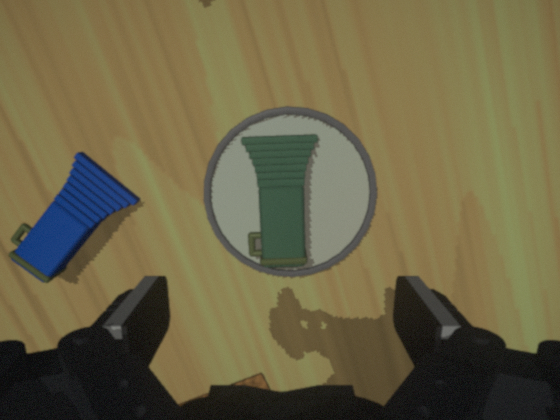

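The axe is at (282,200), with the cutting edge up at row 136, the loop at lower left (256,244) and the collar end at row 264. The blue one at (75,215) is ignored.

Run:
```python
from h import *
d=np.load("w4.npy",allow_pickle=True).item(); hs=cv2.cvtColor(d["color"],cv2.COLOR_BGR2HSV)
m=cv2.inRange(hs,(50,45,20),(90,255,200)); m[:110]=0;m[280:]=0;m[:,:215]=0;m[:,:]=m
m[:,370:]=0
P=[]
for v in (192,200,208,216,224):
    x=np.where(m[v])[0]; a=ray(d,[(x.min(),v),(x.max()+1,v)],.032); P.append(a.mean(0)); print(v,x.min(),x.max(),np.linalg.norm(a[1]-a[0]).round(4),a.mean(0).round(4))
P=np.array(P); t=P[0]-P[-1]; A=np.degrees(np.arctan2(t[1],t[0])); print("yaw",A)
ys=np.where(m.any(1))[0]; print(ys.min(),ys.max())
c=np.where(m[ys.min()+4])[0].mean(); e=ray(d,(c,ys.min()),.012)[0]; 
print("edge",e); u=(e-P.mean(0))[:2]; print("yaw2",np.degrees(np.arctan2(u[1],u[0])))
x=np.where(m[256])[0];print(x.min(),x.max()); k=ray(d,(x.mean(),266),.030)[0]; print("collar",k, np.linalg.norm((e-k)[:2]))
o=(e+k)/2;print("origin",o)
p=ray(d,[(290,107)],.009),ray(d,[(292,276)],.009),ray(d,[(205,192)],.009),ray(d,[(377,192)],.009); print("tray",(p[0]+p[1])/2,np.linalg.norm(p[0]-p[1]),(p[2]+p[3])/2,np.linalg.norm(p[2]-p[3]))
```

```text
192 259 302 0.0325 [0.5671 0.3297 0.032 ]
200 260 302 0.0319 [0.5657 0.3238 0.032 ]
208 260 303 0.0328 [0.5642 0.3178 0.032 ]
216 261 303 0.0323 [0.5627 0.3118 0.032 ]
224 260 303 0.0332 [0.5605 0.3059 0.032 ]
yaw 74.32445911829227
135 266
edge [0.57796568 0.36821957 0.012     ]
yaw2 74.5405518011083
262 303
collar [0.55038664 0.27246095 0.03      ] 0.09965097565571729
origin [0.56417616 0.32034026 0.021     ]
tray [[0.57220137 0.31914157 0.009     ]] 0.13810592416826337 [[0.57321732 0.32277731 0.009     ]] 0.1375309245568934
```

```bash
python3 -m creep '[0,0,1,-0.3,60, 0,0,1,0,60, 0,0,1,0,60, 0,0,1,0,60, 0,0,1,0,60, 0,0,0.7,0,60, 0,0,0.3,0,60, 0,0,0,0,60]' 70
python3 -m creep '[0,0,0.15,0,60, 0,0,0,0,60, 0,0,0,0,60]'
```

```text
time: 9.38
ee_pos: [0.5633, 0.3186, 0.0845]
eef_rot: [-2.502, -1.898, 0.007]
wrist_force: [0.6, 0.2, 0.4]
width: 0.705
grip_force: 0.0
time: 9.63
ee_pos: [0.5657, 0.3195, 0.0848]
eef_rot: [2.502, 1.899, 0.003]
wrist_force: [-0.1, -0.3, 0.5]
width: 0.702
grip_force: 0.0
```

```bash
python3 -m creep '[0,0,0,0,45, 0,0,0,0,20, 0,0,0,0,20, 0,0,0,0,20, 0,0,0,0,20]' 70
python3 -m creep '[0,0,-0.5,0,20, 0,0,-0.5,0,20, 0,0,0,0,20, 0,0,0,0,20]'
python3 - <<'E'
from h import *
d=manip.get_image("wrist"); cv2.imwrite("pics/w5.png",d["color"]); print(manip.get_obs()["joints"].round(2))
E
```

```text
time: 10.05
ee_pos: [0.5655, 0.3196, 0.0847]
eef_rot: [2.502, 1.9, 0.003]
wrist_force: [-1.0, -0.9, 5.4]
width: 0.381
grip_force: 73.5
time: 10.38
ee_pos: [0.5653, 0.3194, 0.1095]
eef_rot: [2.501, 1.9, 0.003]
wrist_force: [-0.3, 1.1, -3.6]
width: 0.382
grip_force: 72.4
[ 0.34  0.47  1.66 -0.    1.01  0.61]
```

View pics/w5.png

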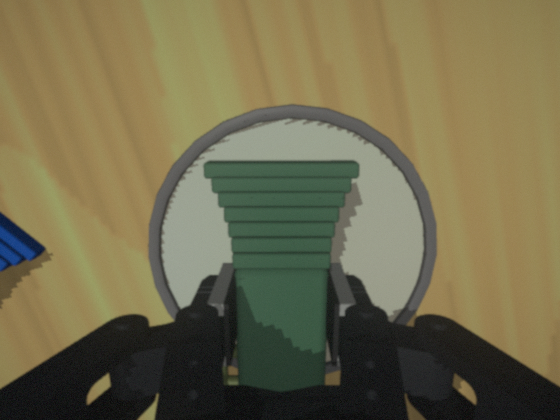

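The axe is gripped across the straight block at (281,320) and lifted clear.

```bash
python3 -m creep '[0,0,-1,0,20, 0,0,-1,0,20, 0,0,-1,0,20, -0.5,0.2,-0.3,0,20, -0.9,0.4,0,0,20, -1,0.4,0,0,20, -1,0.4,0,0,20, -1,0.4,0,0,20]'
python3 -m creep '[-1,0.4,0,0,20, -1,0.4,0,0,20, -1,0.4,0,0,20, -1,0.4,0,0,20, -1,0.4,0,0,20, -1,0.4,0,0,20, -1,0.4,0,0,20, -1,0.4,0,0,20]'
python3 -m creep '[-1,0.4,0,0,20, -1,0.5,0,0,20, -1,0.6,0,0,20, -1,0.5,0,0,20, 0,0,0,1,20, 0,0,0,1,20, 0,0,0,1,20, 0,0,0,1,20]'
python3 -m creep '[0,0,0,1,20, 0,0,0,1,20, 0,0,0,1,20, 0,0,0,1,20, 0,0,0,1,20, 0,0,0,1,20, 0,0,0,1,20, 0,0,0,1,20]'
python3 -m creep '[0,0,0,1,20, 0,0,0,1,20, 0,0,0,0,20, 0,0,0,0,20]'
python3 - <<'E'
from h import *
d=manip.get_image("wrist"); cv2.imwrite("pics/w6.png",d["color"]); np.save("w6.npy",d,allow_pickle=True)
print(yaw()); rel(.622,-.123,.09)
E
```

```text
time: 11.1
ee_pos: [0.5778, 0.1994, 0.1894]
eef_rot: [-2.501, -1.9, 0.004]
wrist_force: [1.0, -0.8, -4.8]
width: 0.381
grip_force: 72.4
time: 11.77
ee_pos: [0.601, -0.0147, 0.1894]
eef_rot: [-2.501, -1.899, 0.003]
wrist_force: [-0.2, 0.2, -5.1]
width: 0.375
grip_force: 72.4
time: 12.43
ee_pos: [0.6222, -0.1234, 0.1891]
eef_rot: [-2.845, -1.329, 0.004]
wrist_force: [0.5, 0.0, -4.4]
width: 0.383
grip_force: 72.3
time: 13.1
ee_pos: [0.6222, -0.123, 0.1892]
eef_rot: [-3.14, -0.058, 0.004]
wrist_force: [0.5, -0.7, -4.4]
width: 0.382
grip_force: 72.3
time: 13.43
ee_pos: [0.6225, -0.1229, 0.1896]
eef_rot: [-3.131, 0.258, 0.003]
wrist_force: [-0.1, -0.3, -3.5]
width: 0.379
grip_force: 72.3
-99.44729982672838
shift units [-0.02  0.01  4.  ] turn units None (alt +30)
```

View pics/w6.png

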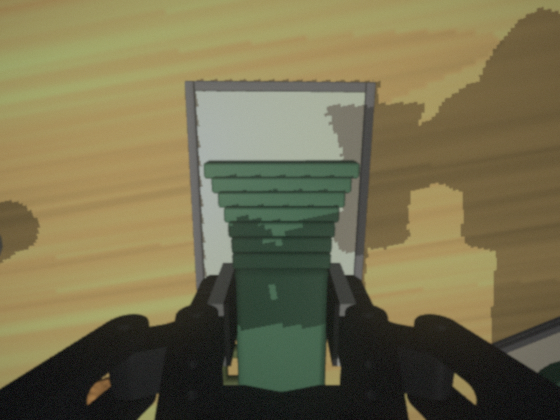

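The axe is over the oblong tray. The tray's far corners are at (186,82) and (377,83), with its sides running down to about (196,275) and (361,275).

Run:
```python
from h import *
d=np.load("w6.npy",allow_pickle=True).item(); hs=cv2.cvtColor(d["color"],cv2.COLOR_BGR2HSV)
S=hs[...,1]
L=[];Rr=[]
for v in (100,130,160,190,220,250):
    l=[x for x in range(175,215) if S[v,x]<60][0]; r=[x for x in range(385,340,-1) if S[v,x]<60 ][0]
    L.append((l,v));Rr.append((r+1,v))
print(L,Rr)
l=ray(d,L,.009);r=ray(d,Rr,.009)
for q in (l,r): t=q[0]-q[-1]; print("yaw",np.degrees(np.arctan2(t[1],t[0])))
print("width",np.linalg.norm((l-r),axis=1).round(4))
f=ray(d,[(186,82),(377,83)],.009); print(f); a=f[0]-f[1]; print("perp",np.degrees(np.arctan2(a[1],a[0])),np.linalg.norm(a))
y=np.radians(-9.9); print("centre",f.mean(0)-.085*np.array([np.cos(y),np.sin(y),0]))
```

```text
[(186, 100), (188, 130), (189, 160), (191, 190), (193, 220), (195, 250)] [(375, 100), (372, 130), (370, 160), (368, 190), (366, 220), (364, 250)]
yaw -9.628476209565951
yaw -9.956891557696324
width [0.1199 0.1192 0.1197 0.1196 0.1195 0.1194]
[[ 0.71679776 -0.07759563  0.009     ]
 [ 0.69670853 -0.19568127  0.009     ]]
perp 80.34504047323558 0.11978228826202396
centre [ 0.62301885 -0.12202447  0.009     ]
```

```bash
python3 -m creep '[0,0,1,0,20, 0,0,1,0,20, 0,0,1,0,20, 0,0,0.6,0,20, 0,0,0.3,0,20, 0,0,0.1,0,20, 0,0,0,0,20, 0,0,0,0,20]'
python3 -m creep '[0,0,0.06,0,20, 0,0,0,0,20]'
python3 -m creep '[0,0,0.06,0,20, 0,0,0,0,20]'
```

```text
time: 14.15
ee_pos: [0.6244, -0.1231, 0.0924]
eef_rot: [3.13, -0.261, 0.004]
wrist_force: [0.1, 0.5, -3.4]
width: 0.383
grip_force: 72.1
time: 14.32
ee_pos: [0.6241, -0.123, 0.0907]
eef_rot: [3.13, -0.262, 0.003]
wrist_force: [-0.0, 0.0, -4.4]
width: 0.382
grip_force: 72.1
time: 14.48
ee_pos: [0.6235, -0.1227, 0.0882]
eef_rot: [3.131, -0.262, 0.001]
wrist_force: [-0.9, -0.7, -4.2]
width: 0.381
grip_force: 72.1
```

```bash
for i in 1; do python3 -m creep '[0,0,0.06,0,20, 0,0,0,0,20]'
python3 -m creep '[0,0,0.05,0,20, 0,0,0,0,20]'; done
```

```text
time: 14.65
ee_pos: [0.6232, -0.1227, 0.0862]
eef_rot: [-3.131, 0.262, 0.0]
wrist_force: [-0.4, -1.1, -5.2]
width: 0.381
grip_force: 72.1
time: 14.82
ee_pos: [0.6232, -0.1226, 0.0848]
eef_rot: [-3.13, 0.262, 0.001]
wrist_force: [0.7, -0.3, -5.0]
width: 0.386
grip_force: 72.1
```

```bash
python3 -m creep '[0,0,0.04,0,20, 0,0,0,0,20]'; python3 -m creep '[0,0,0.04,0,20, 0,0,0,0,20]'
```

```text
time: 14.98
ee_pos: [0.6235, -0.1227, 0.0847]
eef_rot: [3.131, -0.262, -0.0]
wrist_force: [-2.8, 0.4, 1.3]
width: 0.38
grip_force: 72.8
time: 15.15
ee_pos: [0.6235, -0.1227, 0.0847]
eef_rot: [-3.131, 0.262, 0.001]
wrist_force: [-6.0, 2.5, 8.6]
width: 0.382
grip_force: 73.9
```

```bash
python3 -m creep '[0,0,0,0,38, 0,0,0,0,45, 0,0,0,0,60, 0,0,0,0,60, 0,0,-0.5,0,60, 0,0,-1,0,60, 0,0,-1,0,60, 0,0,-1,0,85]'
python3 -m creep '[0,0,-1,0,85, 0,0,-1,0,85, 0,0,-1,0,85, 0,0,0,0,85, 0,0,0,0,85]'
python3 - <<'E'
from h import *
d=manip.get_image("wrist"); cv2.imwrite("pics/w7.png",d["color"]); np.save("w7.npy",d,allow_pickle=True)
print(yaw(),manip.get_obs()["joints"].round(2)); rel(.443,-.317,.24)
hs=cv2.cvtColor(d["color"],cv2.COLOR_BGR2HSV)
m=cv2.inRange(hs,(50,45,20),(90,255,200)); m[:60]=0;m[300:]=0;m[:,:200]=0;m[:,360:]=0
ys=np.where(m.sum(1)>255*8)[0]; print(ys.min(),ys.max())
e=ray(d,(np.where(m[ys.min()+4])[0].mean(),ys.min()),.012)[0]
k=ray(d,(np.where(m[ys.max()-12])[0].mean(),ys.max()),.030)[0]
print(e,k,(e+k)/2,np.linalg.norm(e-k),np.degrees(np.arctan2(*(e-k)[1::-1])))
E
```

```text
time: 15.82
ee_pos: [0.6234, -0.1227, 0.1723]
eef_rot: [3.131, -0.262, 0.0]
wrist_force: [0.3, -0.1, 0.3]
width: 0.824
grip_force: 0.0
time: 16.23
ee_pos: [0.6243, -0.123, 0.2487]
eef_rot: [3.129, -0.262, 0.008]
wrist_force: [-0.4, -0.4, -0.9]
width: 0.994
grip_force: 0.0
-99.56744332986558 [-0.37  0.27  1.64 -0.    1.23  1.37]
shift units [-5.83  8.86  0.26] turn units None (alt +30)
139 263
[ 0.67214477 -0.13077174  0.012     ] [ 0.5749387 -0.1136713  0.03     ] [ 0.62354174 -0.12222152  0.021     ] 0.1003266852585924 -9.977356436821399
```

View pics/w7.png

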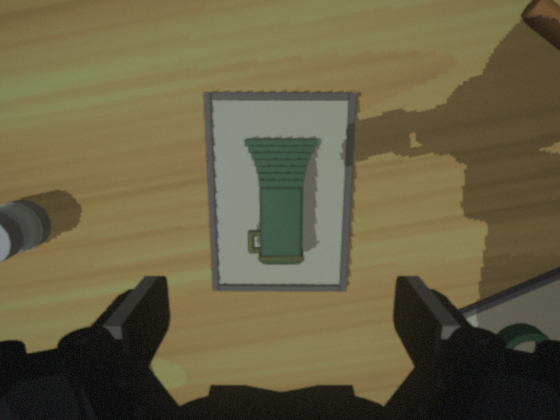

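The axe lies flat, centred and lengthways in the oblong tray: tray columns 205–357, axe at about (281,200). Next is the ring.

```bash
python3 -m creep '[-0.6,0.9,0,0,85, -0.6,0.9,0,0,85, -0.6,0.9,0,0,85, -0.6,0.9,0,0,85, -0.6,0.9,0,0,85, -0.6,0.9,0,0,85, -0.6,0.9,0,0,85, -0.6,0.9,0,0,85]'
python3 -m creep '[-0.6,0.9,0.2,0,85, -0.4,0.7,0,0,85, 0,0,0,0,85, 0,0,0,0,85]'
python3 - <<'E'
from h import *
d=manip.get_image("wrist"); cv2.imwrite("pics/w8.png",d["color"]); np.save("w8.npy",d,allow_pickle=True)
hs=cv2.cvtColor(d["color"],cv2.COLOR_BGR2HSV)
m=cv2.inRange(hs,(45,40,15),(95,255,200)); m[320:]=0
c=max(cv2.findContours(m,0,1)[0],key=cv2.contourArea); (u,v),r=cv2.minEnclosingCircle(c); x,y,w,h=cv2.boundingRect(c);print(u,v,r,x,y,w,h)
p=ray(d,(x+w/2,y+h/2),.018)[0]; print(p, ray(d,(u,v),.018)); e=ray(d,[(x,v),(x+w,v)],.018);print(np.linalg.norm(e[0]-e[1])); rel(p[0],p[1],.078)
E
```

```text
time: 16.95
ee_pos: [0.4734, -0.2804, 0.2439]
eef_rot: [-3.129, 0.262, 0.004]
wrist_force: [0.7, 0.3, 0.2]
width: 0.996
grip_force: 0.0
time: 17.28
ee_pos: [0.4429, -0.3155, 0.2393]
eef_rot: [-3.128, 0.265, 0.003]
wrist_force: [0.6, 0.4, 0.4]
width: 0.992
grip_force: 0.0
284.12139892578125 196.68609619140625 32.94499588012695 252 164 65 66
[ 0.4455182  -0.31783922  0.018     ] [[ 0.44581767 -0.31758648  0.018     ]]
0.05126670827974543
shift units [0.11 0.11 6.46] turn units None (alt +30)
```

View pics/w8.png

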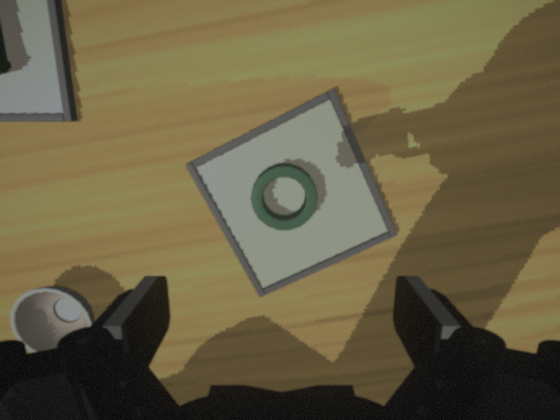

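The ring is at (284,197) in the square tray. The tray's corners are at about (333,89), (397,234), (262,296) and (187,166), and the bowl is clear at lower left (50,320).

```bash
python3 -m creep '[0.1,0.1,1,0,65, 0,0,1,0,65, 0,0,1,0,65, 0,0,1,0,65, 0,0,1,0,65, 0,0,0.7,0,65, 0,0,0.4,0,65, 0,0,0,0,65]' 40
python3 -m creep '[0,0,0.15,0,65, 0,0,0.1,0,65, 0,0,0,0,65]'
python3 - <<'E'
from h import *
d=np.load("w8.npy",allow_pickle=True).item(); p=ray(d,[(333,88),(397,234),(262,296),(187,165)],.009); print(p.mean(0),[np.linalg.norm(p[i]-p[i-1]).round(4) for i in range(4)])
E
```

```text
time: 18.0
ee_pos: [0.4453, -0.3163, 0.0855]
eef_rot: [-3.127, 0.26, 0.006]
wrist_force: [-0.3, 0.8, 0.6]
width: 0.759
grip_force: 0.0
time: 18.25
ee_pos: [0.4464, -0.3187, 0.0826]
eef_rot: [3.13, -0.262, 0.002]
wrist_force: [0.1, 0.3, 0.1]
width: 0.762
grip_force: 0.0
[ 0.43963169 -0.32532726  0.009     ] [np.float64(0.1279), np.float64(0.1291), np.float64(0.1271), np.float64(0.1286)]
```

```bash
python3 -m creep '[0,0,0,0,55, 0,0,0,0,40, 0,0,0,0,40, 0,0,0,0,40, 0,0,0,0,40]' 40
python3 -m creep '[0,0,-0.5,0,40, 0,0,-0.5,0,40, 0,0,0,0,40, 0,0,0,0,40]'
python3 - <<'E'
from h import *
d=manip.get_image("wrist"); cv2.imwrite("pics/w9.png",d["color"])
E
```

```text
time: 18.67
ee_pos: [0.4464, -0.319, 0.0833]
eef_rot: [3.13, -0.262, 0.002]
wrist_force: [-1.6, 1.5, 5.6]
width: 0.586
grip_force: 41.3
time: 19.0
ee_pos: [0.4465, -0.3191, 0.1085]
eef_rot: [3.128, -0.262, 0.004]
wrist_force: [0.1, -0.1, -1.2]
width: 0.582
grip_force: 42.1
```

View pics/w9.png

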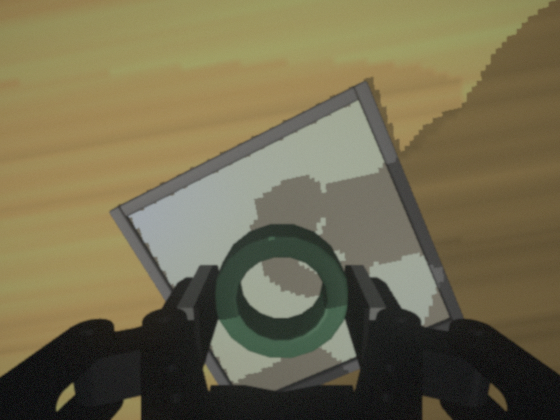

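The ring is gripped across its diameter and level, at (282,290).

```bash
python3 -m creep '[0,0,-1,0,40, 0,0,-1,0,40, 0,0,-1,0,40, 0,-0.6,-0.4,0,40, 0,-1,0,0,40, 0,-1,0,0,40, 0,-1,0,0,40, 0,-1,0,0,40]'
python3 -m creep '[0,-1,0,0,40, 0,-1,0,0,40, 0,-1,0,0,40, 0,-1,0,0,40, 0,-1,0,0,40, 0,-1,0,0,40, 0,-1,0,0,40, 0,-1,0,0,40]'
python3 -m creep '[0,-1,0,0,40, 0,-1,0,0,40, 0,-1,0,0,40, 0,-1,0,0,40, 0,-1,0,0,40, 0,-1,0,0,40, 0,-1,0,0,40, 0,-1,0,0,40]'
python3 -m creep '[0.2,-1,0,0,40, 0.2,-1,0,0,40, 0.2,-1,0,0,40, 0.1,-0.4,0,0,40, 0,0,0,0,40, 0,0,0,0,40]'
python3 - <<'E'
from h import *
d=manip.get_image("wrist"); cv2.imwrite("pics/w10.png",d["color"]); np.save("w10.npy",d,allow_pickle=True)
rel(.571,.319,.09); hs=cv2.cvtColor(d["color"],cv2.COLOR_BGR2HSV)
m=((hs[...,1]<60)*255).astype(np.uint8); m[300:]=0
c=max(cv2.findContours(m,0,1)[0],key=cv2.contourArea); print(cv2.boundingRect(c))
E
```

```text
time: 19.72
ee_pos: [0.4646, -0.2037, 0.1913]
eef_rot: [-3.13, 0.263, 0.001]
wrist_force: [1.1, -0.2, -1.1]
width: 0.581
grip_force: 42.3
time: 20.38
ee_pos: [0.4978, -0.0065, 0.1913]
eef_rot: [-3.13, 0.262, 0.002]
wrist_force: [-0.3, 0.7, -1.7]
width: 0.582
grip_force: 42.3
time: 21.05
ee_pos: [0.5311, 0.1906, 0.1912]
eef_rot: [3.13, -0.262, -0.002]
wrist_force: [0.1, -0.4, -0.9]
width: 0.585
grip_force: 42.3
time: 21.55
ee_pos: [0.5624, 0.27, 0.1911]
eef_rot: [3.13, -0.261, -0.002]
wrist_force: [0.3, -0.7, -2.3]
width: 0.583
grip_force: 42.3
shift units [ 0.02 -2.02  4.05] turn units None (alt +30)
(108, 109, 241, 191)
```

View pics/w10.png

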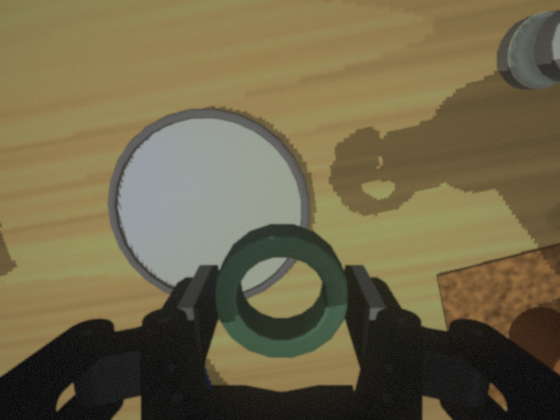

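The ring is held just short of the round tray: rim left (109,200), right (312,200), top (208,108).

```bash
python3 -m creep '[0,-1,0,0,40, 0,-1,0,0,40, 0,0,0,0,40, 0,0,0,0,40]'
python3 - <<'E'
from h import *
d=np.load("w10.npy",allow_pickle=True).item(); hs=cv2.cvtColor(d["color"],cv2.COLOR_BGR2HSV)
m=((hs[...,1]<60)*255).astype(np.uint8); m[270:]=0; m=cv2.morphologyEx(m,cv2.MORPH_OPEN,np.ones((3,3)))
c=max(cv2.findContours(m,0,1)[0],key=cv2.contourArea)[:,0]
c=c[(c[:,1]<215)&(c[:,0]<315)]
p=ray(d,c,.009)
A=np.c_[2*p[:,:2],np.ones(len(p))]; s=np.linalg.lstsq(A,(p[:,:2]**2).sum(1),rcond=None)[0]
r=np.hypot(p[:,0]-s[0],p[:,1]-s[1]); print(s[:2],r.mean(),r.std(),r.min(),r.max())
rel(s[0],s[1],.0833)
E
```

```text
time: 21.93
ee_pos: [0.5709, 0.3191, 0.1917]
eef_rot: [3.13, -0.262, -0.001]
wrist_force: [-0.1, 0.9, -1.1]
width: 0.586
grip_force: 42.4
[0.57114014 0.3191204 ] 0.06902147947373281 0.0002444917122688477 0.06828975397685498 0.06961067715612196
shift units [ 0.01 -0.01  4.34] turn units None (alt +30)
```

```bash
python3 -m creep '[0,0,1,0,40, 0,0,1,0,40, 0,0,1,0,40, 0,0,0.6,0,40, 0,0,0.4,0,40, 0,0,0.15,0,40, 0,0,0,0,40, 0,0,0,0,40]'
python3 -m creep '[0,0,0.06,0,40, 0,0,0,0,40]'
python3 -m creep '[0,0,0.06,0,40, 0,0,0,0,40]'
python3 -m creep '[0,0,0.05,0,40, 0,0,0,0,40]'
```

```text
time: 22.6
ee_pos: [0.572, 0.3196, 0.0894]
eef_rot: [-3.13, 0.262, -0.003]
wrist_force: [0.0, 0.1, -1.6]
width: 0.583
grip_force: 42.4
time: 22.77
ee_pos: [0.5719, 0.3199, 0.0879]
eef_rot: [-3.13, 0.262, -0.003]
wrist_force: [-0.7, 0.1, -0.9]
width: 0.583
grip_force: 42.4
time: 22.93
ee_pos: [0.5713, 0.3197, 0.0855]
eef_rot: [-3.13, 0.262, -0.001]
wrist_force: [-0.4, -0.4, -2.5]
width: 0.584
grip_force: 42.4
time: 23.1
ee_pos: [0.5711, 0.3196, 0.0838]
eef_rot: [3.131, -0.262, -0.0]
wrist_force: [0.3, 0.7, -2.1]
width: 0.58
grip_force: 42.4
```

```bash
python3 -m creep '[0,0,0.04,0,40, 0,0,0,0,40]'
python3 -m creep '[0,0,0.03,0,40, 0,0,0,0,40]'
```

```text
time: 23.27
ee_pos: [0.5713, 0.3197, 0.0834]
eef_rot: [3.131, -0.262, -0.0]
wrist_force: [-1.5, -0.7, 2.1]
width: 0.581
grip_force: 42.8
time: 23.43
ee_pos: [0.5714, 0.3198, 0.0834]
eef_rot: [3.13, -0.262, -0.001]
wrist_force: [-4.7, -1.5, 8.5]
width: 0.583
grip_force: 43.2
```

```bash
python3 -m creep '[0,0,0,0,56, 0,0,0,0,62, 0,0,0,0,70, 0,0,0,0,75, 0,0,-0.5,0,75, 0,0,-1,0,75, 0,0,-1,0,75, 0,0,-1,0,85]'
python3 -m creep '[0,0,-1,0,85, 0,0,-1,0,85, 0,0,-0.7,0,85, 0,0,0,0,85, 0,0,0,0,85]'
python3 - <<'E'
from h import *
d=manip.get_image("wrist"); hs=cv2.cvtColor(d["color"],cv2.COLOR_BGR2HSV)
m=cv2.inRange(hs,(45,40,15),(95,255,200)); m[320:]=0
c=max(cv2.findContours(m,0,1)[0],key=cv2.contourArea); x,y,w,h=cv2.boundingRect(c); print(x,y,w,h,ray(d,(x+w/2,y+h/2),.018))
g=((hs[...,1]<60)*255).astype(np.uint8); g[300:]=0
c=max(cv2.findContours(g,0,1)[0],key=cv2.contourArea); x,y,w,h=cv2.boundingRect(c); print(x,y,w,h,ray(d,(x+w/2,y+h/2),.009))
print(manip.get_obs()["joints"].round(2)); rel(.436,.0927,.22)
E
```

```text
time: 24.1
ee_pos: [0.5711, 0.3196, 0.1712]
eef_rot: [3.131, -0.262, -0.0]
wrist_force: [0.8, 1.6, 0.4]
width: 0.986
grip_force: 0.0
time: 24.52
ee_pos: [0.5717, 0.3198, 0.2391]
eef_rot: [-3.129, 0.262, -0.005]
wrist_force: [0.1, 0.1, -0.7]
width: 0.994
grip_force: 0.0
250 171 65 65 [[0.57046671 0.31971264 0.018     ]]
198 112 171 167 [[0.57482711 0.31815451 0.009     ]]
[ 0.34  0.32  1.6  -0.    1.23  2.08]
shift units [-3.81  9.84  0.69] turn units None (alt +30)
```

The ring is at (0.5705, 0.3197), within 1 mm of the round tray's centre, and its round outline shows it lies flat. Back to the clay weight.

```bash
python3 -m creep '[-0.3,0.8,0,0,85, -0.4,1,0,0,85, -0.4,1,0,0,85, -0.4,1,0,0,85, -0.4,1,0,0,85, -0.4,1,0,0,85, -0.4,1,0,0,85, -0.4,1,0,0,85]'
python3 -m creep '[-0.4,1,0,0,85, -0.3,1,0,0,85, 0,0,0,0,85, 0,0,0,0,85]'
python3 - <<'E'
from h import *
d=manip.get_image("wrist"); g=cv2.cvtColor(d["color"],cv2.COLOR_BGR2HSV)
m=(cv2.inRange(g,(0,0,0),(180,255,45))); p=proj(d,[.436,.0927,.054]); u,v=p.astype(int); print(p)
w=np.zeros_like(m); w[v-12:v+13,u-12:u+13]=m[v-12:v+13,u-12:u+13]; n,_,st,ce=cv2.connectedComponentsWithStats(w); print(st[1:],ce[1:])
for c in ce[1:]: print(ray(d,c,.054))
rel(.436,.0927,.090)
E
```

```text
time: 25.23
ee_pos: [0.4605, 0.1392, 0.2352]
eef_rot: [3.13, -0.262, -0.006]
wrist_force: [1.0, -1.0, 0.4]
width: 0.997
grip_force: 0.0
time: 25.57
ee_pos: [0.4358, 0.0932, 0.2357]
eef_rot: [-3.13, 0.266, 0.004]
wrist_force: [-0.2, 0.3, 0.2]
width: 0.994
grip_force: 0.0
[282.35709506 212.96884467]
[[276 207  11  10  72]] [[280.90277778 211.52777778]]
[[0.43718116 0.09351747 0.054     ]]
shift units [0.01 0.05 5.85] turn units None (alt +30)
```

```bash
python3 -m creep '[0,0,1,0,85, 0,0,1,0,85, 0,0,1,0,85, 0,0,1,0,85, 0,0,0.9,0,85, 0,0,0.6,0,85, 0,0,0.3,0,85, 0,0,0,0,85]' 40
python3 -m creep '[0,0,0,0,60, 0,0,0,0,30, 0,0,0,0,30, 0,0,0,0,30, 0,0,0,0,30, 0,0,0,0,30]'
python3 -m creep '[0,0,-0.5,0,30, 0,0,-1,0,30, 0,0,-1,0,30, 0,0,-1,0,30, 0,0,-0.5,0,30, 0,0,0,0,30, 0,0,0,0,30]'
python3 -c "
from h import *
o=manip.get_obs();print(o['joints'].round(2)); rel(.4385,-.325)"
```

```text
time: 26.28
ee_pos: [0.4356, 0.0945, 0.0901]
eef_rot: [3.131, -0.26, -0.007]
wrist_force: [-0.2, 0.7, 0.0]
width: 0.993
grip_force: 0.0
time: 26.78
ee_pos: [0.4377, 0.0939, 0.0935]
eef_rot: [-3.13, 0.262, -0.004]
wrist_force: [-1.4, -0.1, 5.8]
width: 0.503
grip_force: 40.7
time: 27.37
ee_pos: [0.4369, 0.0938, 0.1925]
eef_rot: [-3.131, 0.262, -0.003]
wrist_force: [-0.6, 0.7, -2.6]
width: 0.501
grip_force: 41.3
[-0.04 -0.11  2.15 -0.    1.1   1.69]
shift units [ 2.85 16.51  0.  ] turn units None (alt +30)
```

```bash
python3 -m creep '[0.1,0.5,0,0,30, 0.2,1,0,0,30, 0.2,1,0,0,30, 0.2,1,0,0,30, 0.2,1,0,0,30, 0.2,1,0,0,30, 0.2,1,0,0,30, 0.2,1,0,0,30]'
python3 -m creep '[0.2,1,0,0,30, 0.2,1,0,0,30, 0.2,1,0,0,30, 0.2,1,0,0,30, 0.2,1,0,0,30, 0.1,1,0,0,30, 0.1,1,0,0,30, 0.1,1,0,0,30]'
python3 -m creep '[0.1,0.6,0,0,30, 0.05,0.4,0,0,30, 0,0,0,0,30, 0,0,0,0,30, 0,0,0,0,30]'
python3 - <<'E'
from h import *
rel(.4385,-.325,.0955)
E
```

```text
time: 28.03
ee_pos: [0.4413, -0.098, 0.1901]
eef_rot: [-3.129, 0.262, 0.005]
wrist_force: [-0.1, 0.0, -1.8]
width: 0.504
grip_force: 41.3
time: 28.7
ee_pos: [0.4402, -0.3003, 0.1897]
eef_rot: [-3.128, 0.262, 0.005]
wrist_force: [1.0, -0.6, -1.3]
width: 0.504
grip_force: 41.3
time: 29.12
ee_pos: [0.4408, -0.3239, 0.1915]
eef_rot: [-3.129, 0.261, 0.001]
wrist_force: [0.5, -0.0, -2.3]
width: 0.504
grip_force: 41.4
shift units [-0.08  0.06  3.84] turn units None (alt +30)
```

```bash
python3 -m creep '[-0.05,0.05,1,0,30, 0,0,1,0,30, 0,0,0.8,0,30, 0,0,0.5,0,30, 0,0,0.3,0,30, 0,0,0,0,30, 0,0,0,0,30]'
python3 -m creep '[0,0,0.06,0,30, 0,0,0,0,30]'
python3 -m creep '[0,0,0.05,0,30, 0,0,0,0,30]'
```

```text
time: 29.7
ee_pos: [0.4399, -0.3262, 0.1027]
eef_rot: [3.13, -0.261, 0.001]
wrist_force: [0.2, -0.3, -2.2]
width: 0.501
grip_force: 41.4
time: 29.87
ee_pos: [0.4401, -0.3268, 0.1018]
eef_rot: [3.129, -0.262, 0.003]
wrist_force: [0.4, -0.9, -1.7]
width: 0.503
grip_force: 41.4
time: 30.03
ee_pos: [0.4397, -0.3264, 0.0999]
eef_rot: [3.13, -0.262, 0.001]
wrist_force: [-0.6, 0.5, -2.1]
width: 0.503
grip_force: 41.4
```

```bash
python3 -m creep '[0,0,0.06,0,30, 0,0,0,0,30]'
python3 -m creep '[0,0,0.05,0,30, 0,0,0,0,30]'
python3 -m creep '[0,0,0.04,0,30, 0,0,0,0,30]'
```

```text
time: 30.2
ee_pos: [0.4394, -0.3262, 0.0978]
eef_rot: [-3.131, 0.262, 0.0]
wrist_force: [0.4, 0.0, -2.0]
width: 0.507
grip_force: 41.4
time: 30.37
ee_pos: [0.4394, -0.3261, 0.0964]
eef_rot: [-3.13, 0.262, 0.0]
wrist_force: [0.1, 0.4, -1.7]
width: 0.504
grip_force: 41.4
time: 30.53
ee_pos: [0.4395, -0.3263, 0.0957]
eef_rot: [3.131, -0.262, 0.0]
wrist_force: [0.8, -0.0, -1.5]
width: 0.503
grip_force: 41.4
```

```bash
python3 -m creep '[0,0,0.03,0,30, 0,0,0,0,30]'
python3 -m creep '[0,0,0.03,0,30, 0,0,0,0,30]'
```

```text
time: 30.7
ee_pos: [0.4396, -0.3263, 0.0956]
eef_rot: [-3.13, 0.262, 0.001]
wrist_force: [-2.8, 2.5, 5.1]
width: 0.505
grip_force: 42.0
time: 30.87
ee_pos: [0.4396, -0.3264, 0.0956]
eef_rot: [-3.13, 0.262, 0.001]
wrist_force: [-4.9, 3.8, 10.2]
width: 0.501
grip_force: 42.5
```

```bash
python3 -m creep '[0,0,0,0,48, 0,0,0,0,58, 0,0,0,0,75, 0,0,0,0,85, 0,0,-0.4,0,85, 0,0,-1,0,85, 0,0,-1,0,85, 0,0,-1,0,85]'
python3 -m creep '[0,0,-1,0,85, 0,0,-1,0,85, 0,0,-0.8,0,85, 0,0,0,0,85, 0,0,0,0,85]'
python3 - <<'E'
from h import *
d=manip.get_image("wrist"); t=manip.get_image("top")["color"][110:310,80:480]
w=d["color"]; p=proj(d,[.4395,-.3255,.056]); print(p)
u,v=p.astype(int); hs=cv2.cvtColor(w,cv2.COLOR_BGR2HSV); m=cv2.inRange(hs,(0,0,0),(180,255,45)); k=np.zeros_like(m); k[v-12:v+13,u-12:u+13]=m[v-12:v+13,u-12:u+13]
for c in cv2.connectedComponentsWithStats(k)[3][1:]: print(c,ray(d,c,.056))
a=cv2.resize(w,(400,300)); b=cv2.resize(t,(600,300),interpolation=cv2.INTER_CUBIC)
out=np.zeros((600,600,3),np.uint8); out[:300]=b; out[300:,:400]=a; cv2.imwrite("pics/final.png",out)
E
```

```text
time: 31.53
ee_pos: [0.4393, -0.3261, 0.1805]
eef_rot: [-3.13, 0.262, 0.001]
wrist_force: [0.6, -0.9, 0.2]
width: 0.994
grip_force: 0.0
time: 31.95
ee_pos: [0.4399, -0.3266, 0.2509]
eef_rot: [3.128, -0.262, 0.004]
wrist_force: [-0.0, -0.0, -0.6]
width: 0.997
grip_force: 0.0
[279.61365046 210.80199626]
[279. 208.] [[ 0.44163561 -0.32540948  0.056     ]]
[283. 209.] [[ 0.44042193 -0.32814091  0.056     ]]
[276. 211.] [[ 0.43978705 -0.32289207  0.056     ]]
[278. 212.] [[ 0.43880929 -0.3241967   0.056     ]]
[281.2 212. ] [[ 0.43842549 -0.326486    0.056     ]]
[280. 215.] [[ 0.43634832 -0.32525414  0.056     ]]
[283. 215.] [[ 0.43598769 -0.32740502  0.056     ]]
```

View pics/final.png

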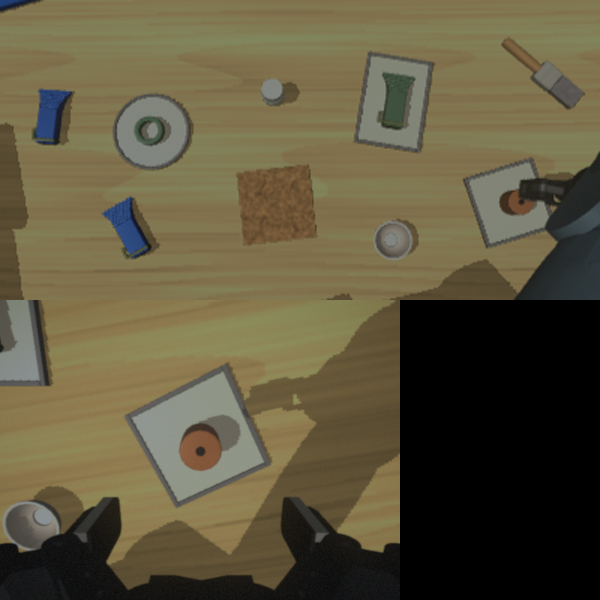

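The final picture shows every find in its own tray: ring (150,130), axe (395,100), and the clay weight standing centred in the square tray (lower panel, 200,450). The bystanders are in place, the mat is empty and the gripper is clear, so I'm handing in.

```bash
python3 -c "
from workcell import manip
print(manip.sign_off())"
```

```text
the job is handed in; nothing more can be done
None
```

The axe head, ring and clay weight each rest in the middle of their own tray, set down gently with the bystanders untouched, and the job was handed in at about 32 s.

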